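# Roll a sample canister into the label reader's V-groove

### The job

Roll the white sample canister with the red cap that lies on the bench by pushing its side with the fingertips, up the reader's low ramp and into its V-groove, so that it settles there lying along the groove and about in the middle. Then press the reader's blue key fully down. Do not grip or lift the canister, do not press the key before the canister lies in the groove, and leave everything else where it stands.

Things in the scene. Friction and masses are not known exactly. Their poses are not given: they have to be found in the camera images.
- canister: Sample transport canister lying on the bench: a white plastic cylinder with a paper label and a red screw cap of equal width, 36 mm in diameter, 140 mm long, both ends round domes, loose, 40 to 85 g; it rolls freely. Origin in its middle on the axis (18 mm above the bench); its own y axis runs along it to the cap. Pushed on the side at or below axis height it rolls; a fingertip above the axis jams it.
- reader: Grey and white label reader, fixed, its place and yaw varying; 160 mm wide (along y). Origin at bench height below the bottom line of its V-groove, mid-width; x level from the ramp to the housing (the way the canister rolls), y along the groove, z up. Behind the groove (x = 19 to 94 mm) is the white housing, 46 mm high. Ramp and groove are open at both ends.
- ramp_foot (a point): middle of the ramp's foot, at bench height, reader x = -90 mm; from here a smooth straight ramp rises to the crest. The canister starts 25 to 90 mm in front of it, within 0.2 rad of parallel to the groove, its middle within 20 mm of mid-groove along y
- crest (a point): middle of the crest between ramp and groove: reader x = -15 mm, 10.7 mm above the bench. Beyond it the front side of the V falls at 30 degrees to the bottom line (x = 0, 2 mm high), and the back side rises at 50 degrees to the housing
- groove (a point): where the canister's origin is when it lies seated in the groove, centred: reader x = -4.1, y = 0, z = 25.1 mm; axes parallel to the reader's
- scan_key (a joint): travel of the round blue push key on top of the reader's housing: 0 = up, 0.006 m = fully down; a spring pushes it back, about 5 N when fully down
- scan_key_top (a point): centre of the key's top face (28 mm across, moves down with the key); the key is pressed straight down
- microscope: White microscope with a black stage, fixed, to the right of the work; about 0.4 m tall and 0.2 m wide. Origin under its middle. It stands between the arm's start and the canister: swing the arm round in front of it (nearer the robot) or above it
- timer: white wedge-shaped bench timer with a round blue knob, 51 x 64 x 57 mm, standing loose to the left of the work; leave it alone
- slide_box: green slide box, 76 x 101 x 31 mm, loose, at the left behind the timer; leave it alone
- saline_bottle: white reagent bottle with a blue cap, 48 mm across, 88 mm tall, loose, standing behind the reader; leave it alone
- citrate_bottle: white reagent bottle with a green cap, 40 mm across, 75 mm tall, loose, standing behind the reader; leave it alone
- microrack: clear rack of small red sample tubes, 85 x 122 x 49 mm, loose, at the right in front of the microscope; leave it alone
- forceps: steel forceps lying at the front left, 16 x 140 x 9 mm, loose; leave it alone
There are look-alikes about, which are no part of the job. There is more than one size of the canister; the job needs the larger.

How it is judged:
On the way, in this order (a step that is already met when the one before it is completed fails the run):
1. the canister has been rolled into the V-groove and lies still in it (x of canister in the frame of groove between -0.004 and 0.004 m and y of canister in the frame of groove between -0.035 and 0.035 m and z of canister in the frame of groove between -0.003 and 0.003 m and angle between the y axis of canister and the y axis of reader, either way round below 0.12 rad and linear speed of canister below 0.02 m/s), for 0.3 s.
2. the blue key is pressed down (value of joint scan_key above 0.0045 m), for 0.05 s.
At the end, for the whole second after the job is handed in: The canister rests in the V-groove: its axis within 4 mm across and 3 mm in height of the seated line, its middle within 35 mm of the groove's middle along it, parallel to the groove within 0.12 rad, at rest; the key has been pressed at least 4.5 mm after the canister was seated and is up again (x of canister in the frame of groove between -0.004 and 0.004 m and y of canister in the frame of groove between -0.035 and 0.035 m and z of canister in the frame of groove between -0.003 and 0.003 m and angle between the y axis of canister and the y axis of reader, either way round below 0.12 rad and linear speed of canister below 0.01 m/s and value of joint scan_key below 0.001 m); the robot touches nothing.
It fails at once if the canister is lifted (its middle more than 42 mm above the bench, or more than 26 mm while it is still in front of the ramp) (height (world z) of canister above 0.042 m or (height (world z) of canister above 0.026 m and x of canister in the frame of reader below -0.1 m)).
It fails at once if the key is pressed before the canister lies in the groove (value of joint scan_key above 0.002 m and not (x of canister in the frame of groove between -0.004 and 0.004 m and y of canister in the frame of groove between -0.035 and 0.035 m and z of canister in the frame of groove between -0.003 and 0.003 m and angle between the y axis of canister and the y axis of reader, either way round below 0.12 rad)).
It fails at once if another thing on the bench is moved by more than 15 mm (distance of any of timer, slide_box, saline_bottle, citrate_bottle, microrack, forceps from where it was at the start of the episode above 0.015 m).
It also fails if it takes over 46 s, if anything falls off the work surface, if the arm or the gripper's body presses on something with over 40 N, if the wrist force passes 120 N, or if a joint passes its speed limit or range.

### The arm

A 6-joint arm with a two-finger parallel gripper is mounted at the origin on a cart in front of the work surface, level with it; the furniture and walls round the work are solid. World frame = base frame: x ahead of the robot, y to its left, z up, the work surface at z = 0. Lengths are in m, angles in rad, forces in N, time in s.
With the tool pointing down it reaches from about 0.4 to 0.825 m from the base axis. Payload 7 kg.
Tool frame: the origin (TCP) lies between the finger pads; the fingertips stand 8 mm ahead of it and the grasp point (between the pads) lies 11 mm behind it (arm.finger_overhang is the distance from the TCP to the fingertips, in m); z points along the fingers, y is the line along which they close (so a half turn about z gives the same grasp; the last joint's range is limited). The gripper opens to 88 mm and grips with 3 to 60 N. Pads are 19 mm wide; open, the fingers measure 130 mm over their backs; the gripper's body (78 mm by 193 mm) begins 47 mm behind the grasp point.
Start: joints at [-1.029, 0.359, 0.012, 0, -1.224, -0.288], TCP at [0.169, -0.653, 0.203] pointing down, gripper open.
Joint ranges: [-3.07, 3.07], [-1.43, 2.12], [-1.02, 1.25], [-3.03, 1.67], [-3.05, -0], [-3.03, 3.03]. Speed limits (rad/s): [2.39, 2.39, 3.01, 3.14, 3.14, 3.14].

### API

Orientations are given as [roll, pitch, yaw] about the fixed x, y, z axes, in that order (R = Rz(yaw) Ry(pitch) Rx(roll)).
In Python, from station import arm gives the robot as it stands.
- The arm moves only by the tool move_arm, never from a script. Its argument "rows" is text: rows parted by semicolons, each of 7 numbers parted by spaces: the turn, a rotation vector about the tool's x, y, z in degrees, then the shift along the tool's x, y, z in m, then the finger opening in m, from 0 to 0.0876. A call has 1 to 8 rows; each row shifts and turns the commanded pose from where the row before left it, along the tool's axes as they then stand; what a row does not reach is not made up. A row lasts 1/8 s, in which the tool goes at most 62.5 mm and 10.7 degrees, less where a joint would pass 70% of its speed; a pose out of reach is approached as far as the arm can. A call is refused whole if a number of a shift passes 0.0625 or a number of a turn 10.7, either way. A call with a gripper value outside its range is refused whole. The fingers move at their own pace and stop on an object; "squeeze" is the grip in N (left out, the last holds). Time passes only in rows, so rows that do not move let the fingers close. It gives the time, the measured TCP pose, the force, the opening and the grip force at its end, in the units of the state.
- arm.get_state(): the state, without advancing time (a new reading comes with each control period).
- arm.grab_frame(name): name is "side" or "top"; returns (picture, depth): 384x512x3 uint8, blue, green, red; 384x512 float32, m along the optical axis (not along the pixel's ray), 0 where there is no reading.
- arm.camera_model(name): a dict with "mtx" (3x3 intrinsics, pixels), "camera_from_world" (4x4, takes a point from world to camera coordinates). Camera axes: x right, y down, z forward; pixel columns grow to the right and rows downward; lengths in m; the calibration is good to about 2 mm. A picture is of the moment at which its call begins. camera_model takes no time and is no camera call.
- arm.job_done(): hands the job in; it is judged then, once.
The state is a dict: "t": time; "q": joint angles; "qd": joint speeds; "joint_efforts": joint torques, N m; "eef_pos": TCP position; "ee_rot": TCP orientation; "force": force on the tool from outside, world axes, zero at the start; "moment": the same for the moment, N m; "width": finger opening in m; "gripper_force": force on a finger pad.
Only numpy, scipy, OpenCV 4.12 (cv2) and the standard library are available. Lean on these libraries where they do the work, as an engineer would, in place of code of your own. Each camera call takes 0.05 s, during which the arm holds its last target. There are 200 camera calls.

## Working session

There is one attempt and no reset: what is moved stays moved. The work goes in short steps, Python scripts to look and compute and a tool call to move; the robot and the scene stay as the last step left them, time stands still between calls to the robot, and variables do not carry over. Pictures are saved under pics/ and viewed, at most 12 in all, crops included, and the job is handed in when it is done.

Besides the shell and the picture viewer there is one more tool, called after "Call:" as name(argument=value, ...), one argument or row to a line, values as JSON. move_arm: Moves the arm, as the interface text tells. Its arguments: {"type":"object","properties":{"rows":{"type":"string"},"squeeze":{"type":"number"}},"required":["rows"]}

```bash
mkdir -p pics; ls
cat > look.py <<'E'
from station import arm
import cv2,numpy as np,pickle,sys
n=sys.argv[1]
d={}
for c in ("side","top"):
    im,de=arm.grab_frame(c); m=arm.camera_model(c); d[c]=(im,de,m)
    cv2.imwrite(f"pics/{n}_{c}.png",im)
pickle.dump(d,open(f"{n}.pkl","wb"))
E
python3 look.py a; python3 -c "
import pickle,numpy as np
np.set_printoptions(precision=3,suppress=True)
d=pickle.load(open('a.pkl','rb'))
for c in d: print(c,d[c][2]['mtx'],np.linalg.inv(d[c][2]['camera_from_world']),(d[c][1]>0).mean())
from station import arm
print(arm.get_state())"
```

```text
pics
side [[402.183   0.    258.218]
 [  0.    402.183 192.471]
 [  0.      0.      1.   ]] [[-0.978 -0.124  0.169  0.384]
 [-0.209  0.582 -0.786  1.057]
 [-0.001 -0.804 -0.595  0.78 ]
 [ 0.     0.     0.     1.   ]] 0.9959920247395834
top [[427.625   0.    255.898]
 [  0.    427.625 188.306]
 [  0.      0.      1.   ]] [[ 0.005 -0.995  0.098  0.423]
 [-1.    -0.004  0.007  0.133]
 [-0.007 -0.098 -0.995  1.395]
 [ 0.     0.     0.     1.   ]] 0.9960530598958334
{'t': 0.1, 'q': array([-1.029,  0.359,  0.011, -0.   , -1.224, -0.288]), 'qd': array([-0.   , -0.002,  0.002,  0.003, -0.001, -0.001]), 'joint_efforts': array([ -0.002, -58.416,  29.375,   7.015,   0.01 ,  -0.   ]), 'eef_pos': array([ 0.169, -0.653,  0.202]), 'ee_rot': array([ 3.14 , -0.   , -2.888]), 'force': array([0.046, 0.05 , 0.229]), 'moment': array([ 0.014,  0.018, -0.021]), 'gripper_force': 0.0, 'width': 0.08747895626050971}
```

View pics/a_top.png

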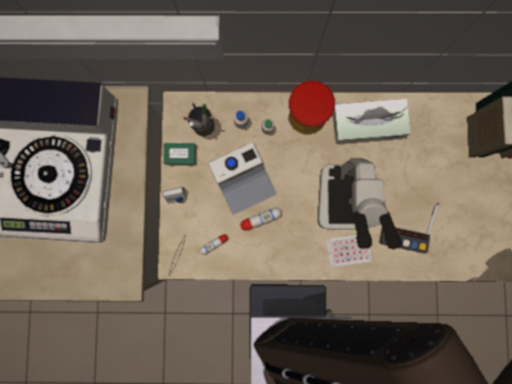

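View pics/a_side.png

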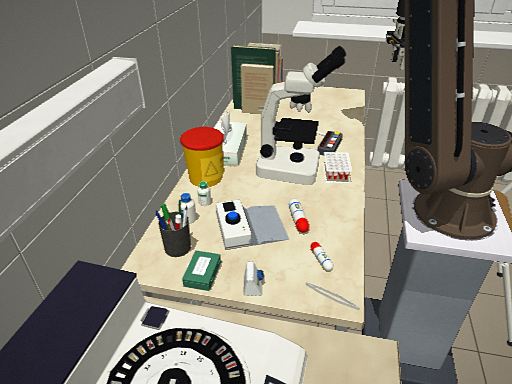

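The top view shows the large canister at about (262,219) with its cap at (247,224). The reader is at (243,178) with its blue key at (231,162), and the small look-alike is at (214,243). Next I'll measure them.

```bash
cat > meas.py <<'E'
import pickle,numpy as np,cv2,sys
np.set_printoptions(precision=4,suppress=True)
def load(n): return pickle.load(open(n+'.pkl','rb'))
def cloud(d,c):
    im,de,m=d[c]; K=m['mtx']; T=np.linalg.inv(m['camera_from_world'])
    v,u=np.mgrid[:384,:512]
    p=np.stack([(u-K[0,2])/K[0,0]*de,(v-K[1,2])/K[1,1]*de,de],-1)
    return p@T[:3,:3].T+T[:3,3]
def masks(im):
    h=cv2.cvtColor(im,cv2.COLOR_BGR2HSV); H,S,V=h[...,0],h[...,1],h[...,2]
    return {'red':((H<8)|(H>172))&(S>150)&(V>80),'blue':(H>100)&(H<125)&(S>150)&(V>60)}
def comps(m,mn=8):
    n,l,s,c=cv2.connectedComponentsWithStats(m.astype(np.uint8))
    return [(c[i],s[i,4],l==i) for i in range(1,n) if s[i,4]>=mn]
E
python3 - <<'E'
from meas import *
d=load('a')
for c in ('top','side'):
    P=cloud(d,c); im=d[c][0]
    b=P[...,2][(P[...,0]>.3)&(P[...,0]<.8)&(P[...,1]>-.1)&(P[...,1]<.5)]
    print(c,'bench z',np.percentile(b,[10,30,50]))
    for k,m in masks(im).items():
        for cc,a,mm in comps(m): 
            q=np.median(P[mm],0)
            if .2<q[0]<1 and -.2<q[1]<.5: print(k,cc,a,q,'zmax',P[mm][:,2].max())
# canister: points above bench near
for c in ('top','side'):
    P=cloud(d,c)
    r=(P[...,2]>.012)&(abs(P[...,0]-.36)<.06)&(abs(P[...,1]-.12)<.09)
    for cc,a,mm in comps(r,30):
        q=P[mm]; mu=q.mean(0); u,s,vt=np.linalg.svd(q[:,:2]-mu[:2]); t=(q[:,:2]-mu[:2])@vt[0]; w=(q[:,:2]-mu[:2])@vt[1]
        print(c,'obj',cc,a,mu,'zmax',np.percentile(q[:,2],97),'dir',vt[0],np.ptp(t),np.ptp(w),'mid',mu[:2]+vt[0]*(t.max()+t.min())/2+vt[1]*(w.max()+w.min())/2)
im=d['top'][0][130:290,150:310]; cv2.imwrite('pics/crop.png',cv2.resize(im,None,fx=3.75,fy=3.75,interpolation=cv2.INTER_CUBIC))
P=cloud(d,'top'); print((P[135:215:4,195:285:5,2]*1000).astype(int))
E
```

```text
top bench z [-0.0028 -0.0002  0.002 ]
red [311.5021 103.1841] 1673 [ 0.7967 -0.0196  0.1666] zmax 1.3950380130189883
red [245.8315 224.5843] 89 [0.4404 0.1736 0.0328] zmax 0.042276707034949235
red [222.9302 238.    ] 43 [0.3989 0.2468 0.0238] zmax 0.03163324169749315
blue [240.0833 114.9722] 36 [0.7824 0.1931 0.0883] zmax 0.09352327526402848
blue [230.7937 162.1111] 63 [0.6365 0.2213 0.0679] zmax 1.3950380130189883
side bench z [-0.0043 -0.0024 -0.0011]
red [201.3767 138.2758] 823 [0.7934 0.0004 0.1638] zmax 0.7802844891364071
red [340.1667 175.9444] 18 [ 0.3498 -0.1006  0.0156] zmax 0.7802844891364071
red [345.3889 175.8889] 18 [ 0.3319 -0.1042  0.0145] zmax 0.025251884845611694
red [329.3333 176.7778] 9 [ 0.3853 -0.0941  0.0128] zmax 0.01651766324838555
red [335. 177.] 9 [ 0.3663 -0.0963  0.0155] zmax 0.7802844891364071
red [302.1419 224.7032] 155 [0.4429 0.1856 0.0263] zmax 0.03519727007491502
red [177.24 225.92] 25 [0.7485 0.3441 0.1017] zmax 0.11353106883502995
red [314.1875 245.2083] 48 [0.4024 0.2553 0.0215] zmax 0.7802844891364071
blue [185.0435 197.3478] 69 [0.7825 0.2038 0.
[... 1534 characters left out ...]
7    8   13
     7    4    0    3]
 [   0    0    3    0    8   14 1395   -1    6   11   16    5    8    7
     7    6   -3   -1]
 [  -1    0    0    0   -6    3    7    8   10    5    5    4    4    2
     2    4    3    1]
 [   2   -1    2    0    0    1    7    8   11    5    6    5    2    5
     3   -2    1    2]
 [   2   -2   -1    1    0    4   10    3    3    6    6    5   -2    0
    -2   -2    2    0]
 [  -1    0    1    4   -3   -3    4    4    5    2   -1    4   -4    2
    -2    6   -3    0]
 [   0   -2    1    0   -2    4    0    4    1    4    1    2    2   -1
    -1    0    0   -4]
 [  -1    4    4   -5    0   -4    1   -4   -2   -3    0    0   -3    0
    24   33   35   19]]
```

View pics/crop.png

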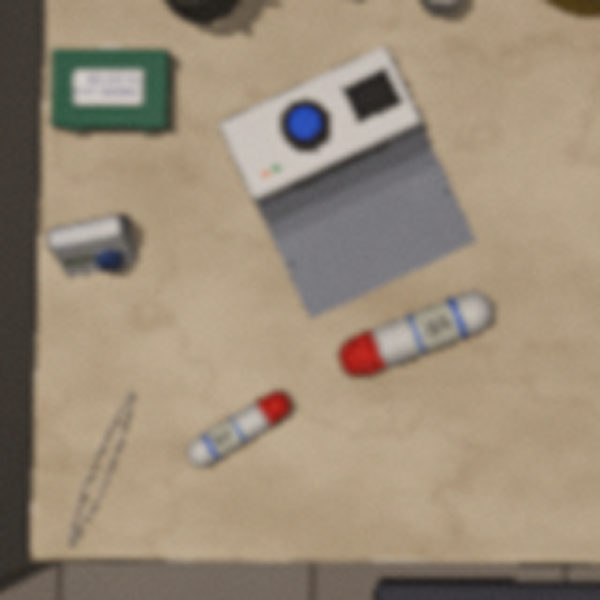

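The crop shows the housing's top corners at about (222,124), (386,48), (424,125) and (260,198). The ramp's foot runs from (313,316) to (473,240), and the canister lies from (340,355) to (492,310). I'll fit all of these by casting rays onto planes.

```bash
cat >> meas.py <<'E'
def ray(d,c,uv,z):
    m=d[c][2]; K=m['mtx']; T=np.linalg.inv(m['camera_from_world'])
    uv=np.atleast_2d(uv).astype(float)
    r=np.c_[(uv-K[[0,1],[2,2]])/K[0,0],np.ones(len(uv))]@T[:3,:3].T
    return (T[:3,3]+r*((z-T[2,3])/r[:,2])[:,None])[:,:2]
def rect(pts):
    (cx,cy),(w,h),a=cv2.minAreaRect(np.float32(pts)*1000); 
    if w<h: w,h,a=h,w,a+90
    return np.array([cx,cy])/1000,w,h,a
def canister(d,near):
    """rectangle of the blob above bench near a point, top view (edges at axis height)"""
    out={}
    P=cloud(d,'top'); z=cv2.medianBlur(d['top'][1],3)
    im=d['top'][0].astype(int); h=cv2.cvtColor(d['top'][0],cv2.COLOR_BGR2HSV)
    m=((h[...,1]<60)&(h[...,2]>140)|masks(d['top'][0])['red'])
    m&=(np.hypot(P[...,0]-near[0],P[...,1]-near[1])<.1)
    return m
E
python3 - <<'E'
from meas import *
d=load('a')
P=cloud(d,'top'); Z=cv2.medianBlur(P[...,2].astype(np.float32),5)
near=lambda x,y,r:(np.hypot(P[...,0]-x,P[...,1]-y)<r)
# housing
for cc,a,mm in comps((Z>.03)&near(.63,.2,.13),200):
    v,u=np.nonzero(mm); print('housing',a,np.median(Z[mm]),rect(ray(d,'top',np.c_[u,v],.046)))
off=np.array([150,130])
def cr(p): return (np.array(p,float)+.5)/3.75-.5+off
H=ray(d,'top',cr([(222,124),(386,48),(424,125),(260,198)]),.046)
F=ray(d,'top',cr([(313,316),(473,240)]),0)
print('housing corners',H,'centre',H.mean(0),'edges',np.linalg.norm(np.diff(H,axis=0),axis=1)); print('foot',F,F.mean(0),np.linalg.norm(F[0]-F[1]))
for e in (H[0]-H[1],H[3]-H[2],F[0]-F[1]): print('yaw of y axis', np.degrees(np.arctan2(-e[0],e[1])))
yaw=np.mean([np.arctan2(-e[0],e[1]) for e in (H[0]-H[1],H[3]-H[2],F[0]-F[1])]); X=np.array([np.cos(yaw),np.sin(yaw)])
print('origin from housing',H.mean(0)-X*.0565,'from foot',F.mean(0)+X*.09)
for c in ('top','side'):
    Pc=cloud(d,c); Zc=cv2.medianBlur(Pc[...,2].astype(np.float32),3)
    for cc,a,mm in comps((Zc>.012)&(np.hypot(Pc[...,0]-.45,Pc[...,1]-.13)<.075),50):
        v,u=np.nonzero(mm); print('can',c,cc,a,'top z',np.percentile(Zc[mm],[50,80,90]),rect(ray(d,c,np.c_[u,v],.018)),rect(Pc[mm][:,:2]))
m=canister(d,(.45,.13))
for cc,a,mm in comps(m,50):
    v,u=np.nonzero(mm); print('colour',cc,a,rect(ray(d,'top',np.c_[u,v],.018)))
print('ends',ray(d,'top',cr([(340,357),(494,311)]),.018))
E
```

```text
housing 1180 0.046251275 (array([0.6375, 0.2109]), 159.30703735351562, 77.33293914794922, 115.59198188781738)
housing corners [[0.6378 0.2933]
 [0.704  0.1541]
 [0.6376 0.1214]
 [0.5745 0.26  ]] centre [0.6385 0.2072] edges [0.1541 0.074  0.1523]
foot [[0.4767 0.2169]
 [0.5436 0.0778]] [0.5102 0.1474] 0.1543013606956601
yaw of y axis 25.43207310618452
yaw of y axis 24.446310634443527
yaw of y axis 25.70486790760611
origin from housing [0.5874 0.1831] from foot [0.5916 0.1857]
can top [260.0606 218.7987] 462 top z [0.0329 0.0356 0.0365] (array([0.4606, 0.1286]), 139.61875915527344, 36.29764175415039, 112.05089569091797) (array([0.4534, 0.1264]), 138.281982421875, 51.541954040527344, 111.91288566589355)
can side [298.6684 214.9434] 389 top z [0.0292 0.0326 0.0331] (array([0.4611, 0.1315]), 150.23312377929688, 38.168968200683594, 111.71457290649414) (array([0.4592, 0.1366]), 130.0488739013672, 36.256874084472656, 112.24152755737305)
colour [251.0862 206.0345] 58 (array([0.503 , 0.1536]), 146.04095458984375, 11.86316204071045, 111.61271667480469)
colour [259.4548 218.4198] 343 (array([0.4629, 0.1291]), 132.1669464111328, 35.17158889770508, 114.1628589630127)
ends [[0.4411 0.1923]
 [0.481  0.0605]]
```

Run:
```python
from meas import *
d=load('a')
for c in ('top','side'):
    P=cloud(d,c).reshape(-1,3)
    s=P[(P[:,2]>.08)&(P[:,2]<.6)&(P[:,0]>.2)&(P[:,0]<.75)&(P[:,1]<0.0)&(P[:,1]>-.4)]
    if c=='side': s=s[s[:,0]>.25]
    r=np.hypot(s[:,0],s[:,1])
    for lo in (.08,.15,.2,.25,.3,.35,.4):
        k=(s[:,2]>lo)&(s[:,2]<lo+.05)
        if k.sum()>5: print(c,lo,k.sum(),'x',np.percentile(s[k,0],[1,99]),'y',np.percentile(s[k,1],[1,99]),'rmin',np.percentile(r[k],[1,5]))
    print('zmax',np.percentile(s[:,2],[99,99.9]))
# key by two views
K=[]
for c,(u,v) in (('top',(230.8,162.1)),('side',(232.4,215.3))):
    a=ray(d,c,[(u,v)],0.0)[0]; b=ray(d,c,[(u,v)],.1)[0]; K.append((np.r_[a,0],np.r_[b,.1]))
A=np.c_[K[0][1]-K[0][0],-(K[1][1]-K[1][0])]; t=np.linalg.lstsq(A,K[1][0]-K[0][0],rcond=None)[0]
print('key',K[0][0]+t[0]*(K[0][1]-K[0][0]),K[1][0]+t[1]*(K[1][1]-K[1][0]))
```

```text
top 0.08 235 x [0.5839 0.7437] y [-0.1198 -0.0033] rmin [0.5928 0.5964]
top 0.15 1321 x [0.4458 0.7489] y [-0.1353 -0.0044] rmin [0.455  0.4634]
top 0.2 98 x [0.5757 0.6281] y [-0.159  -0.1145] rmin [0.5881 0.5945]
top 0.25 156 x [0.496  0.6124] y [-0.1628 -0.1073] rmin [0.5084 0.5139]
top 0.3 1078 x [0.4355 0.5928] y [-0.1736 -0.1013] rmin [0.4568 0.4678]
top 0.35 970 x [0.2116 0.5001] y [-0.181  -0.0041] rmin [0.2117 0.2226]
top 0.4 648 x [0.2127 0.4281] y [-0.1878 -0.0023] rmin [0.2128 0.2176]
zmax [0.5943 0.5994]
side 0.08 355 x [0.4888 0.7376] y [-0.1413 -0.0018] rmin [0.5082 0.5122]
side 0.15 1204 x [0.4451 0.7463] y [-0.2077 -0.0069] rmin [0.4559 0.4681]
side 0.2 310 x [0.469  0.6243] y [-0.1533 -0.1047] rmin [0.4883 0.4919]
side 0.25 544 x [0.4737 0.6076] y [-0.1442 -0.1042] rmin [0.4913 0.4948]
side 0.3 672 x [0.4384 0.5842] y [-0.1613 -0.0959] rmin [0.4552 0.4617]
side 0.35 480 x [0.3934 0.4983] y [-0.1716 -0.0891] rmin [0.405  0.4152]
side 0.4 204 x [0.3842 0.423 ] y [-0.1848 -0.0866] rmin [0.3976 0.4014]
zmax [0.4204 0.5689]
key [0.6382 0.2224 0.0571] [0.6372 0.2223 0.0569]
```

Reader: origin about (0.588, 0.184), yaw about 25.5°. Canister: x = -138 mm, y = 5 mm in the reader frame. Key top: (0.638, 0.222, 0.057). I'll lift first so the arm passes above the microscope, whose top is about 0.42 m.

Call:
move_arm(
  rows="0 0 0 0 0 -0.06 0.06; 0 0 0 0 0 -0.06 0.06; 0 0 0 0 0 -0.06 0.06; 0 0 0 0 0 -0.06 0.06; 0 0 0 0 0 -0.06 0.06; 0 0 0 0 0 0 0.06",
)

```text
t: 0.85
eef_pos: [0.1692, -0.6543, 0.5082]
ee_rot: [-3.133, 0.001, -2.888]
force: [0.6, -0.4, -0.6]
width: 0.0598
gripper_force: 0.0
```

```bash
cat > plan.py <<'E'
# python3 plan.py x y z yawdeg [..more waypoints]: shifts in tool axes per leg (yaw applied at start of leg)
import sys,numpy as np
from station import arm
s=arm.get_state(); p=s['eef_pos'];yaw=s['ee_rot'][2]; print('now',np.round(p,4),np.round(np.degrees(s['ee_rot']),2),'t',s['t'],'q',np.round(s['q'],2),'F',np.round(s['force'],1))
a=list(map(float,sys.argv[1:]))
for i in range(0,len(a),4):
    g=np.array(a[i:i+3]); y=np.radians(a[i+3]); d=g-p
    print('turn z',round(-np.degrees((y-yaw+np.pi)%(2*np.pi)-np.pi),2),'shift',np.round([d[:2]@[np.cos(y),np.sin(y)],d[:2]@[np.sin(y),-np.cos(y)],-d[2]],4),'n',np.linalg.norm(d)/.0625)
    p,yaw=g,y
E
python3 plan.py 0.40 -0.47 .5 -165.5  0.55 -0.2 0.5 -165.5  0.55 0 0.5 -165.5 0.4104 .1045 .2 -154.5  0.4104 .1045 .018 -154.5
```

```text
now [ 0.1692 -0.6543  0.5082] [-1.7951e+02  6.0000e-02 -1.6549e+02] t 0.85 q [-1.03  0.35  0.66  0.   -1.88 -0.29] F [ 0.6 -0.4 -0.6]
turn z 0.01 shift [-0.2696  0.1206  0.0082] n 4.727179991569469
turn z -0.0 shift [-0.2128  0.2238 -0.    ] n 4.94190246767376
turn z -0.0 shift [-0.0501  0.1936 -0.    ] n 3.2
turn z -11.0 shift [0.081  0.1544 0.3   ] n 5.551986397677862
turn z -0.0 shift [0.    0.    0.182] n 2.9120000000000004
```

Call:
move_arm(
  rows="0 0 0 -0.045 0.02 0 0.06; 0 0 0 -0.045 0.02 0 0.06; 0 0 0 -0.045 0.02 0 0.06; 0 0 0 -0.045 0.02 0 0.06; 0 0 0 -0.045 0.02 0 0.06; 0 0 0 -0.045 0.02 0 0.06; 0 0 0 -0.035 0.037 0 0.06; 0 0 0 -0.035 0.037 0 0.06",
)

```text
t: 1.85
eef_pos: [0.4507, -0.3786, 0.5015]
ee_rot: [3.14, -0.001, -2.888]
force: [1.5, -0.9, 1.1]
width: 0.0594
gripper_force: 0.0
```

Call:
move_arm(
  rows="0 0 0 -0.035 0.037 0 0.06; 0 0 0 -0.035 0.037 0 0.06; 0 0 0 -0.035 0.037 0 0.06; 0 0 0 -0.035 0.037 0 0.06; 0 0 0 -0.013 0.048 0 0.06; 0 0 0 -0.013 0.048 0 0.06; 0 0 0 -0.013 0.048 0 0.06; 0 0 0 -0.013 0.048 0 0.06",
)

```text
t: 2.85
eef_pos: [0.5499, -0.0012, 0.502]
ee_rot: [3.141, -0.001, -2.888]
force: [1.1, -0.1, -0.5]
width: 0.06
gripper_force: 0.0
```

```bash
python3 plan.py 0.4104 .1045 .2 -154.5  0.4104 .1045 .018 -154.5
```

```text
now [ 0.5499 -0.0012  0.502 ] [ 1.7999e+02 -6.0000e-02 -1.6545e+02] t 2.85 q [ 0.35  0.11  0.34 -0.   -1.8  -1.67] F [ 1.1 -0.1 -0.5]
turn z -10.95 shift [0.0804 0.1555 0.302 ] n 5.585404682836938
turn z -0.0 shift [0.    0.    0.182] n 2.9120000000000004
```

Call:
move_arm(
  rows="0 0 -5.5 0.016 0.04 0 0.06; 0 0 -5.5 0.016 0.04 0 0.06; 0 0 0 0.024 0.038 0 0.06; 0 0 0 0.024 0.038 0 0.06; 0 0 0 0 0 0.06 0.06; 0 0 0 0 0 0.06 0.06; 0 0 0 0 0 0.06 0.06; 0 0 0 0 0 0.06 0.06",
)

```text
t: 3.85
eef_pos: [0.4192, 0.1114, 0.2605]
ee_rot: [3.141, -0.0, -2.696]
force: [1.0, 0.5, -0.2]
width: 0.06
gripper_force: 0.0
```

```bash
python3 plan.py 0.4104 .1045 .1 -154.5  0.4104 .1045 .018 -154.5; python3 look.py b
```

```text
now [0.4192 0.1114 0.2605] [ 1.7999e+02 -1.0000e-02 -1.5445e+02] t 3.85 q [ 0.72 -0.09 -0.39 -0.   -1.27 -1.84] F [ 1.   0.5 -0.2]
turn z 0.05 shift [ 0.0109 -0.0024  0.1605] n 2.5735056585741654
turn z -0.0 shift [0.    0.    0.082] n 1.312
```

View pics/b_side.png

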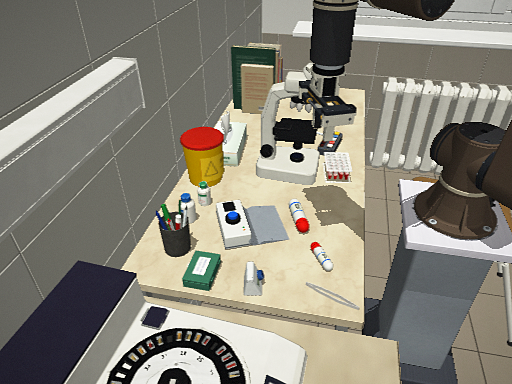

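The side view shows the gripper still high at about (330,100), with the canister untouched at (299,215). I'll go down behind it.

Call:
move_arm(
  rows="0 0 0 0.011 -0.002 0.05 0.06; 0 0 0 0 0 0.055 0.06; 0 0 0 0 0 0.055 0.06; 0 0 0 0 0 0.045 0.06; 0 0 0 0 0 0.037 0.06; 0 0 0 0 0 0 0.06",
)

```text
t: 4.7
eef_pos: [0.411, 0.1052, 0.0204]
ee_rot: [-3.14, -0.003, -2.695]
force: [-0.2, -0.7, 0.3]
width: 0.0603
gripper_force: 0.0
```

```bash
python3 plan.py 0.4104 .1045 .018 -154.5; python3 look.py c; python3 -c "
import cv2;im=cv2.imread('pics/c_side.png')[150:290,200:360];cv2.imwrite('pics/c1.png',cv2.resize(im,None,fx=4,fy=4,interpolation=cv2.INTER_CUBIC))"
```

```text
now [0.411  0.1052 0.0204] [-179.93   -0.19 -154.44] t 4.7 q [ 0.72  0.17 -0.76  0.   -0.65 -1.84] F [-0.2 -0.7  0.3]
turn z 0.06 shift [ 0.0009 -0.0003  0.0024] n 0.04127039566286502
```

View pics/c1.png

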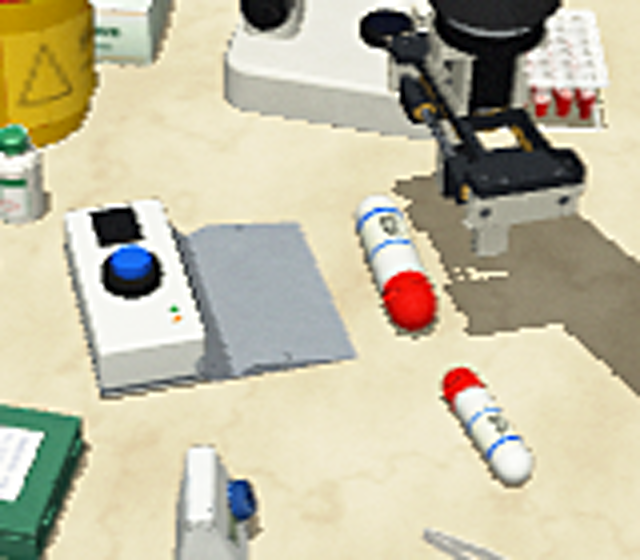

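Call:
move_arm(
  rows="0 0 0 -0.007 0 0.003 0.06; 0 0 0 -0.007 0 0 0.06; 0 0 0 -0.006 0 0 0.06; 0 0 0 -0.005 0 0 0.06; 0 0 0 -0.005 0 0 0.06; 0 0 0 -0.005 0 0 0.06; 0 0 0 -0.005 0 0 0.06; 0 0 0 -0.005 0 0 0.06",
)

```text
t: 5.8
eef_pos: [0.4518, 0.1248, 0.0177]
ee_rot: [3.142, -0.0, -2.696]
force: [0.6, -0.2, -0.2]
width: 0.0601
gripper_force: 0.0
```

```bash
cat > can.py <<'E'
import sys,os
from meas import *
n=sys.argv[1]; os.system(f'python3 look.py {n}')
from station import arm
O=np.array([.5885,.184]);yaw=np.radians(25.5);R=np.array([[np.cos(yaw),np.sin(yaw)],[-np.sin(yaw),np.cos(yaw)]])
s=arm.get_state(); print('tcp reader',R@(s['eef_pos'][:2]-O),s['eef_pos'],np.degrees(s['ee_rot']),'F',s['force'],s['t'])
d=load(n);im=d['side'][0]
z=float(sys.argv[2]); a=load('a')
for c in('top','side'):
    for cc,ar,mm in comps(masks(d[c][0])['red'],8):
        w=ray(d,c,[cc],z)[0]; r=R@(w-O)
        if -.2<r[0]<.05 and abs(r[1])<.12: print(c,'cap',cc,ar,r)
    # label bands
    for cc,ar,mm in comps(masks(d[c][0])['blue'],3):
        r=R@(ray(d,c,[cc],z)[0]-O)
        if -.2<r[0]<.01 and abs(r[1])<.12: print(c,'blue',cc,ar,r)
cv2.imwrite(f'pics/{n}1.png',cv2.resize(im[150:290,200:360],None,fx=4,fy=4,interpolation=cv2.INTER_CUBIC))
E
python3 can.py d .018
```

```text
tcp reader [-0.1486  0.0054] [0.4521 0.1249 0.0177] [-179.999     0.0122 -154.4569] F [1.1984 0.3013 0.2382] 5.9
side cap [302.1039 224.6753] 154 [-0.1337  0.0553]
side blue [293.  202.6] 5 [-0.1391 -0.0494]
side blue [297.  210.2] 5 [-0.1397 -0.0111]
```

View pics/d1.png

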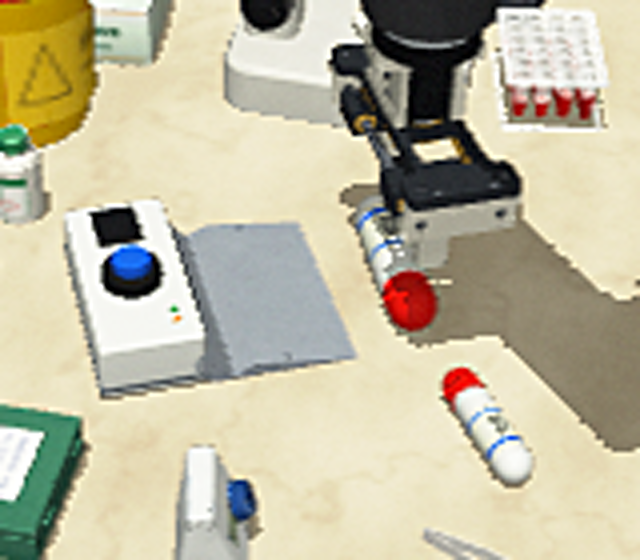

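The picture shows the finger's end at crop (430,265), close to the canister, which hasn't moved. I'll check where the fingertips really are, using depth.

Run:
```python
from meas import *
d=load('d'); a=load('a')
O=np.array([.5885,.184]);yaw=np.radians(25.5);R=np.array([[np.cos(yaw),np.sin(yaw)],[-np.sin(yaw),np.cos(yaw)]])
def proj(c,p):
    m=d[c][2];q=m['camera_from_world']@np.r_[p,1];q=m['mtx']@q[:3];return q[:2]/q[2]
T=np.array([.4521,.1249]);X=R[0];Y=R[1]
for sx in(-.0095,.0095):
  for sy in (.03,.051): print(sx,sy,'crop px',(proj('side',np.r_[T+X*sx+Y*sy,.01])-[200,150])*4)
P=cloud(d,'side')
h=R@(P[...,:2]-O).reshape(-1,2).T; h=h.T.reshape(384,512,2)
for v in range(195,224,2):
    print(v,[(u,int(h[v,u,0]*1e3),int(h[v,u,1]*1e3),int(P[v,u,2]*1e3)) for u in range(296,318,3)])
```

```text
-0.0095 0.03 crop px [430.7668 284.4239]
-0.0095 0.051 crop px [440.2967 302.8377]
0.0095 0.03 crop px [406.0981 288.3785]
0.0095 0.051 crop px [415.308  306.9043]
195 [(296, -111, 48, 123), (299, -116, 57, 128), (302, -115, 83, 148), (305, -123, 84, 147), (308, -130, 88, 149), (311, -137, 89, 148), (314, -145, 90, 148), (317, -153, 91, 147)]
197 [(296, -111, 50, 118), (299, -114, 64, 128), (302, -112, 91, 148), (305, -120, 92, 147), (308, -128, 93, 147), (311, -136, 94, 146), (314, -143, 98, 147), (317, -151, 98, 146)]
199 [(296, -111, 50, 111), (299, -112, 72, 127), (302, -110, 98, 147), (305, -118, 99, 146), (308, -125, 102, 147), (311, -133, 102, 146), (314, -141, 103, 145), (317, -150, 102, 143)]
201 [(296, -140, -26, 41), (299, -112, 72, 120), (302, -110, 98, 140), (305, -116, 103, 143), (308, -126, 101, 139), (311, -133, 103, 140), (314, -143, 99, 135), (317, -152, 98, 133)]
203 [(296, -140, -26, 33), (299, -113, 69, 111), (302, -110, 98, 134), (305, -118, 100, 134), (308, -126, 102, 134), (311, -136, 98, 129), (314, -144, 99, 128), (317, -154, 95, 123)]
205 [(296, -137, -18, 
[... 1014 characters left out ...]
7, -199, 3, 0)]
217 [(296, -122, 29, 28), (299, -129, 35, 31), (302, -137, 40, 33), (305, -142, 50, 41), (308, -170, 4, -1), (311, -179, 5, -2), (314, -188, 8, -1), (317, -197, 9, -3)]
219 [(296, -120, 38, 27), (299, -126, 45, 32), (302, -134, 48, 33), (305, -143, 49, 32), (308, -166, 16, 0), (311, -175, 17, 0), (314, -186, 14, -4), (317, -194, 18, -3)]
221 [(296, -118, 43, 24), (299, -124, 52, 31), (302, -132, 55, 32), (305, -140, 56, 31), (308, -165, 20, -3), (311, -173, 24, -1), (314, -183, 23, -4), (317, -190, 27, -2)]
223 [(296, -118, 45, 19), (299, -122, 59, 30), (302, -129, 63, 31), (305, -137, 67, 33), (308, -148, 61, 26), (311, -168, 37, 2), (314, -179, 33, -3), (317, -187, 36, -2)]
```

Run:
```python
from meas import *
from station import arm
print(arm.finger_overhang, [x for x in dir(arm) if not x.startswith('_')])
O=np.array([.5885,.184]);yaw=np.radians(25.5);R=np.array([[np.cos(yaw),np.sin(yaw)],[-np.sin(yaw),np.cos(yaw)]])
for n,T in(('c',[.411,.1052]),('d',[.4521,.1249])):
  d=load(n)
  for c in('side','top'):
    P=cloud(d,c); h=(P[...,:2]-T)@R.T
    k=(abs(h[...,0])<.009)&(abs(h[...,1])<.06)&(P[...,2]>.037)&(P[...,2]<.1) if n=='d' else (abs(h[...,0])<.009)&(abs(h[...,1])<.06)&(P[...,2]>.006)&(P[...,2]<.1)
    print(n,c,k.sum(),np.percentile(P[k][:,2],[0,2,5,20]) if k.sum() else '', np.percentile(h[k][:,1],[1,99]) if k.sum() else '')
```

```text
0.008 ['Unreachable', 'camera_model', 'finger_overhang', 'get_state', 'grab_frame', 'job_done']
c side 63 [0.0413 0.0444 0.045  0.0509] [-0.0378  0.0503]
c top 0  
d side 62 [0.0412 0.0417 0.0436 0.0492] [-0.035   0.0501]
d top 0
```

The fingertips are really at z ≈ 0.043, about 32 mm higher than the reported TCP suggests, and they passed over the canister without touching it. I'll back off, lower part of the way, and check height again.

Call:
move_arm(
  rows="0 0 0 0.02 0 -0.004 0.06; 0 0 0 0.025 0 0 0.06; 0 0 0 0.004 0 0.004 0.06; 0 0 0 0 0 0.008 0.06; 0 0 0 0 0 0.008 0.06; 0 0 0 0 0 0.004 0.06; 0 0 0 0 0 0 0.06",
)

```text
t: 6.78
eef_pos: [0.4072, 0.1033, -0.0028]
ee_rot: [-3.141, -0.001, -2.696]
force: [-0.4, 1.0, 0.2]
width: 0.0601
gripper_force: 0.0
```

```bash
python3 can.py e .018
cat > tip.py <<'E'
import sys
from meas import *
from station import arm
d=load(sys.argv[1]); T=arm.get_state()['eef_pos']; yaw=np.radians(25.5);R=np.array([[np.cos(yaw),np.sin(yaw)],[-np.sin(yaw),np.cos(yaw)]])
P=cloud(d,'side'); h=(P[...,:2]-T[:2])@R.T
k=(abs(h[...,0])<.009)&(abs(h[...,1])<.065)&(P[...,2]>.006)&(P[...,2]<.1)
print('tip z',np.percentile(P[k][:,2],[0,2,5,20]),'eef',T, np.percentile(h[k][:,1],[1,99]))
E
python3 tip.py e
```

```text
tcp reader [-0.1981  0.0053] [ 0.4074  0.1035 -0.0024] [-179.9904   -0.0221 -154.4607] F [-0.4188  0.105   0.5706] 6.875
top cap [245.9341 224.6703] 91 [-0.1367  0.0544]
side cap [302.1419 224.7032] 155 [-0.1337  0.0554]
side blue [294.5   202.375] 8 [-0.144  -0.0494]
side blue [296.     210.3333] 3 [-0.1366 -0.0112]
tip z [0.0194 0.0213 0.0221 0.0276] eef [ 0.4074  0.1035 -0.0024] [-0.0469  0.0507]
```

View pics/e1.png

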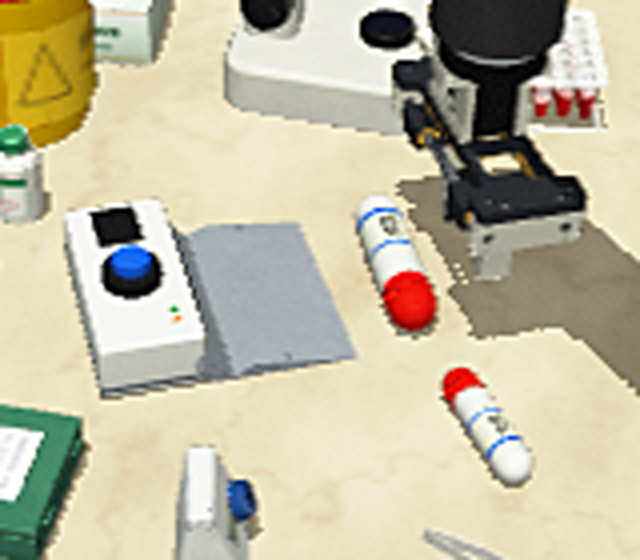

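The crop shows the fingertip at (490,275), clear of the canister at about z = 0.020, with no contact force. I'll go down another 12 mm, then start pushing.

Call:
move_arm(
  rows="0 0 0 0 0 0.006 0.06; 0 0 0 0 0 0.006 0.06; 0 0 0 -0.006 0 0 0.06; 0 0 0 -0.006 0 0 0.06; 0 0 0 -0.006 0 0 0.06; 0 0 0 -0.006 0 0 0.06; 0 0 0 -0.005 0 0 0.06; 0 0 0 -0.005 0 0 0.06",
)

```text
t: 7.88
eef_pos: [0.4383, 0.1183, -0.0143]
ee_rot: [3.142, -0.0, -2.696]
force: [-0.4, 0.2, -0.3]
width: 0.0598
gripper_force: 0.0
```

Call:
move_arm(
  rows="0 0 0 -0.005 0 0 0.06; 0 0 0 -0.005 0 0 0.06; 0 0 0 -0.005 0 0 0.06; 0 0 0 -0.005 0 0 0.06",
)

```text
t: 8.38
eef_pos: [0.4563, 0.1269, -0.0143]
ee_rot: [3.142, -0.0, -2.696]
force: [0.2, 0.1, 0.6]
width: 0.0599
gripper_force: 0.0
```

```bash
python3 can.py f .018; python3 tip.py f
```

```text
tcp reader [-0.1435  0.0054] [ 0.4566  0.1271 -0.0142] [ 179.9999    0.0213 -154.4547] F [ 0.0948 -0.3832 -0.2722] 8.475
side cap [293.7338 225.7857] 154 [-0.1088  0.0543]
side blue [288. 203.] 5 [-0.1236 -0.0511]
side blue [283.     204.3333] 3 [-0.1068 -0.0483]
tip z [0.009  0.0101 0.0118 0.0198] eef [ 0.4566  0.1271 -0.0142] [-0.0343  0.05  ]
```

The canister is rolling. I'll keep pushing up the ramp, raising the tool at the ramp's slope.

Call:
move_arm(
  rows="0 0 0 -0.005 0 0 0.06; 0 0 0 -0.005 0 0 0.06; 0 0 0 -0.005 0 0 0.06; 0 0 0 -0.005 0 0 0.06; 0 0 0 -0.005 0 0 0.06; 0 0 0 -0.005 0 -0.0007 0.06; 0 0 0 -0.005 0 -0.0007 0.06; 0 0 0 -0.005 0 -0.0007 0.06",
)

```text
t: 9.48
eef_pos: [0.4922, 0.1441, -0.0121]
ee_rot: [-3.142, -0.0, -2.696]
force: [-0.7, 0.0, 0.5]
width: 0.06
gripper_force: 0.5
```

```bash
python3 can.py g .02; python3 tip.py g
```

```text
tcp reader [-0.1033  0.0055] [ 0.4929  0.1445 -0.012 ] [ 179.9964    0.0484 -154.4511] F [-0.5304  1.0547 -0.6403] 9.575
side cap [281.7922 227.0909] 154 [-0.0733  0.0539]
side blue [271.     205.3333] 3 [-0.0691 -0.0497]
side blue [275.5 204. ] 4 [-0.0842 -0.0528]
tip z [0.0112 0.0121 0.0145 0.0205] eef [ 0.4929  0.1445 -0.012 ] [-0.0401  0.0495]
```

View pics/g1.png

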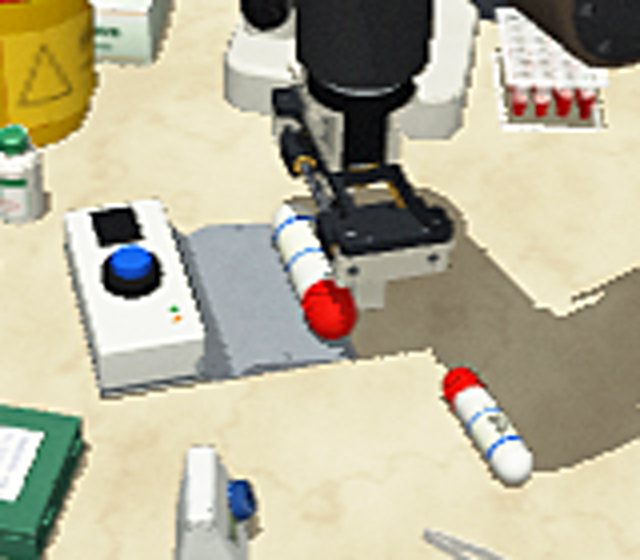

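The canister (crop 275–350, 205–335) is on the ramp's lower part, parallel to the groove and against the fingers. I'll carry on.

Call:
move_arm(
  rows="0 0 0 -0.005 0 -0.0007 0.06; 0 0 0 -0.005 0 -0.0007 0.06; 0 0 0 -0.005 0 -0.0007 0.06; 0 0 0 -0.005 0 -0.0007 0.06; 0 0 0 -0.005 0 -0.0007 0.06; 0 0 0 -0.005 0 -0.0007 0.06; 0 0 0 -0.005 0 -0.0007 0.06; 0 0 0 -0.005 0 -0.0007 0.06",
)

```text
t: 10.58
eef_pos: [0.5285, 0.1614, -0.0065]
ee_rot: [-3.142, -0.0, -2.696]
force: [-0.7, -0.5, 0.4]
width: 0.0603
gripper_force: 0.5
```

Call:
move_arm(
  rows="0 0 0 -0.004 0 -0.0006 0.06; 0 0 0 -0.004 0 -0.0006 0.06; 0 0 0 -0.004 0 -0.0006 0.06; 0 0 0 -0.004 0 -0.0006 0.06; 0 0 0 -0.003 0 -0.0005 0.06; 0 0 0 -0.003 0 -0.0005 0.06; 0 0 0 0 0 0 0.06",
)

```text
t: 11.45
eef_pos: [0.5485, 0.171, -0.0031]
ee_rot: [3.142, 0.001, -2.696]
force: [-0.8, -0.1, 0.8]
width: 0.0598
gripper_force: 0.0
```

```bash
python3 can.py h .027; python3 tip.py h
```

```text
tcp reader [-0.0421  0.0055] [ 0.5482  0.1708 -0.0031] [ 179.9977    0.0124 -154.4588] F [-0.5376 -0.2494 -0.3772] 11.55
side cap [259.5223 228.2675] 157 [-0.0087  0.0516]
side blue [254. 205.] 5 [-0.0172 -0.0547]
side blue [249.3333 206.3333] 3 [-0.0021 -0.0517]
tip z [0.0062 0.0062 0.0064 0.023 ] eef [ 0.5482  0.1708 -0.0031] [-0.0337  0.0583]
```

View pics/h1.png

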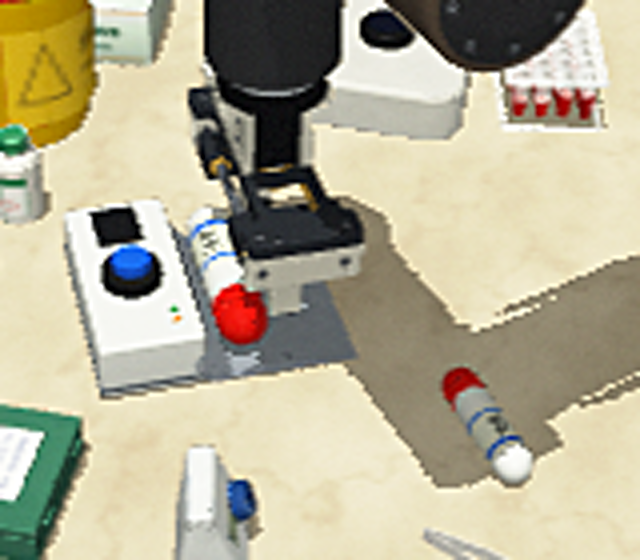

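The canister is at the crest, with its cap at crop (241,313). A few more slow millimetres should tip it in.

Call:
move_arm(
  rows="0 0 0 -0.002 0 0 0.06; 0 0 0 -0.002 0 0 0.06; 0 0 0 -0.002 0 0 0.06; 0 0 0 0 0 0 0.06; 0 0 0 0 0 0 0.06; 0 0 0 0 0 0 0.06",
)

```text
t: 12.3
eef_pos: [0.5534, 0.1733, -0.0032]
ee_rot: [3.142, -0.0, -2.696]
force: [0.2, 0.8, -0.1]
width: 0.0599
gripper_force: 0.0
```

```bash
python3 can.py i .025
```

```text
tcp reader [-0.0362  0.0054] [ 0.5534  0.1733 -0.0031] [-179.9998   -0.0012 -154.4606] F [ 0.3227 -0.5445  0.0304] 12.4
side cap [256.764  229.4596] 161 [-0.0005  0.0525]
side blue [247.     207.3333] 3 [ 0.0052 -0.0511]
side blue [252.  206.2] 5 [-0.0106 -0.0529]
side blue [255. 214.] 3 [-0.011  -0.0149]
```

The canister appears to have dropped in. I'll back off straight, rise, close the fingers, and check.

Call:
move_arm(
  rows="0 0 0 0.01 0 0 0.06; 0 0 0 0.02 0 0 0.06; 0 0 0 0.02 0 -0.03 0.03; 0 0 0 0 0 -0.05 0; 0 0 0 0 0 -0.05 0; 0 0 0 0 0 0 0; 0 0 0 0 0 0 0",
)

```text
t: 13.28
eef_pos: [0.5075, 0.1515, 0.1267]
ee_rot: [3.141, 0.0, -2.696]
force: [-0.2, 0.5, -0.6]
width: 0.0155
gripper_force: 0.0
```

```bash
python3 can.py j .025
python3 - <<'E'
from meas import *
d=load('j')
O=np.array([.5885,.184]);yaw=np.radians(25.5);R=np.array([[np.cos(yaw),np.sin(yaw)],[-np.sin(yaw),np.cos(yaw)]])
a=cv2.resize(d['side'][0][150:290,180:340],None,fx=2.5,fy=2.5,interpolation=cv2.INTER_CUBIC); b=cv2.resize(d['top'][0][130:270,170:330],None,fx=2.5,fy=2.5,interpolation=cv2.INTER_CUBIC)
cv2.imwrite('pics/j2.png',np.hstack([a,b]))
P=cloud(d,'side')
# tip of closed fingers
from station import arm
T=arm.get_state()['eef_pos']; h=(P[...,:2]-T[:2])@R.T
k=(abs(h[...,0])<.02)&(abs(h[...,1])<.05)&(P[...,2]>.06)&(P[...,2]<.25)
print('tip',np.percentile(P[k][:,2],[0,1,3,10]),T,arm.get_state()['width'])
E
```

```text
tcp reader [-0.0874  0.0054] [0.5073 0.1512 0.1257] [-179.9937   -0.1227 -154.47  ] F [ 0.6997  0.5003 -0.3322] 13.375
side cap [256.7578 229.441 ] 161 [-0.0005  0.0524]
side blue [247.     207.3333] 3 [ 0.0052 -0.0511]
side blue [252.  206.2] 5 [-0.0106 -0.0529]
side blue [255. 214.] 3 [-0.011  -0.0149]
tip [0.1502 0.1505 0.1536 0.1562] [0.5073 0.1512 0.1257] 0.007541847676964258
```

View pics/j2.png

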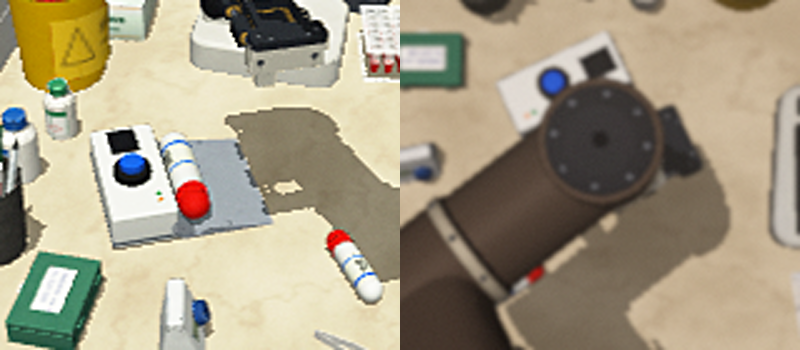

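The canister lies in the groove (crop 165–210, 135–215), still and centred. Next I'll press the key with closed fingers.

```bash
python3 plan.py .638 .222 .126 -154.5 .638 .222 .046 -154.5
```

```text
now [0.5073 0.1512 0.1257] [-1.7999e+02 -1.2000e-01 -1.5447e+02] t 13.375 q [ 0.66  0.19 -0.41 -0.   -0.97 -1.79] F [ 0.7  0.5 -0.3]
turn z 0.03 shift [-0.1484  0.0076 -0.0003] n 2.37773920911616
turn z -0.0 shift [0.   0.   0.08] n 1.28
```

Call:
move_arm(
  rows="0 0 0 -0.04 0.002 0 0; 0 0 0 -0.05 0.002 0 0; 0 0 0 -0.04 0.002 0 0; 0 0 0 -0.018 0.0015 0 0; 0 0 0 0 0 0.04 0; 0 0 0 0 0 0.03 0; 0 0 0 0 0 0.01 0; 0 0 0 0 0 0 0",
)

```text
t: 14.38
eef_pos: [0.6382, 0.2219, 0.0459]
ee_rot: [-3.141, -0.002, -2.696]
force: [0.6, -0.2, 0.3]
width: 0.0005
gripper_force: 0.0
```

```bash
python3 plan.py .638 .222 .046 -154.5; python3 can.py k .025
python3 - <<'E'
from meas import *
from station import arm
d=load('k');R=np.array([[.9026,.4305],[-.4305,.9026]])
P=cloud(d,'side');T=arm.get_state()['eef_pos']; h=(P[...,:2]-T[:2])@R.T
k=(abs(h[...,0])<.02)&(abs(h[...,1])<.03)&(P[...,2]>.02)&(P[...,2]<.12)
hsv=cv2.cvtColor(d['side'][0],cv2.COLOR_BGR2HSV)
b=masks(d['side'][0])['blue']; k2=k&~b&(P[...,2]>.055)
print('tip',np.percentile(P[k2][:,2],[0,2,5,10]),T); print('key',P[k&b].mean(0),P[k&b][:,2].max(),(k&b).sum())
cv2.imwrite('pics/k2.png',cv2.resize(d['side'][0][170:250,190:290],None,fx=6,fy=6,interpolation=cv2.INTER_CUBIC))
E
```

```text
now [0.6382 0.2219 0.0459] [-1.7996e+02 -1.4000e-01 -1.5445e+02] t 14.375 q [ 0.62  0.49 -0.17  0.   -0.92 -1.75] F [ 0.6 -0.2  0.3]
turn z 0.05 shift [ 0.0001  0.0002 -0.0001] n 0.0037342017468618965
tcp reader [0.0626 0.013 ] [0.6394 0.2227 0.0478] [-179.9952    0.0774 -154.4422] F [-0.0448  0.3817  0.1037] 14.475
top cap [228.7326 186.5233] 86 [-0.0024  0.0525]
side cap [256.816  229.4356] 163 [-0.0007  0.0525]
side blue [254.5 214. ] 4 [-0.0096 -0.0152]
tip [0.0551 0.0552 0.0553 0.0553] [0.6394 0.2227 0.0478]
key [0.6326 0.2347 0.0613] 0.06662112757215921 37
```

View pics/k2.png

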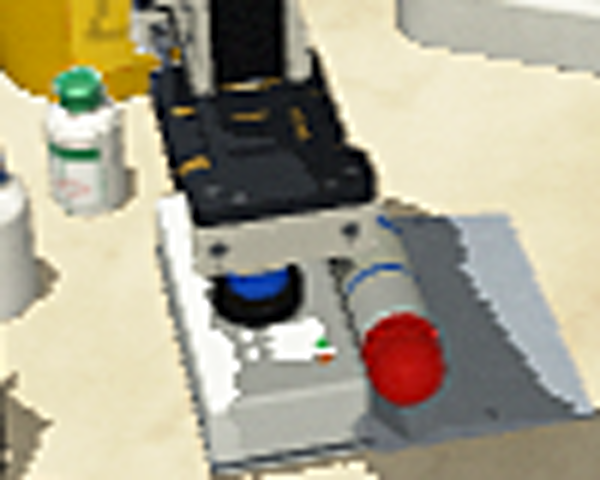

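The canister is clearly in the groove (crop 345–445, 215–405), and the gripper is over the key at (258,285). I can't see where the fingertips are, so I'll check the depth there.

Run:
```python
from meas import *
from station import arm
d=load('k');R=np.array([[.9026,.4305],[-.4305,.9026]])
P=cloud(d,'side');T=arm.get_state()['eef_pos'];print(T); h=(P[...,:2]-T[:2])@R.T
def proj(c,p):
    m=d[c][2];q=m['camera_from_world']@np.r_[p,1];q=m['mtx']@q[:3];return (q[:2]/q[2]).round(1)
for sx in(-.0095,.0095):
  for z in (.057,.070,.09): print(sx,z,proj('side',np.r_[T[:2]+R[0]*sx+R[1]*.021,z]))
print('key centre',proj('side',[.638,.222,.058]))
for v in range(198,228,2):
    print(v,[(u,*(h[v,u]*1e3).astype(int),int(P[v,u,2]*1e3)) for u in range(222,250,4)])
```

```text
[0.6394 0.2227 0.0478]
-0.0095 0.057 [236.4 219.5]
-0.0095 0.07 [236.2 215.9]
-0.0095 0.09 [236.  210.2]
0.0095 0.057 [229.6 220.5]
0.0095 0.07 [229.4 216.9]
0.0095 0.09 [229.1 211.3]
key centre [232.1 214.9]
198 [(222, np.int64(32), np.int64(69), 175), (226, np.int64(22), np.int64(71), 175), (230, np.int64(12), np.int64(74), 175), (234, np.int64(3), np.int64(76), 175), (238, np.int64(-6), np.int64(76), 173), (242, np.int64(-15), np.int64(84), 178), (246, np.int64(-25), np.int64(85), 176)]
200 [(222, np.int64(33), np.int64(79), 176), (226, np.int64(23), np.int64(80), 175), (230, np.int64(14), np.int64(83), 176), (234, np.int64(4), np.int64(85), 175), (238, np.int64(-4), np.int64(87), 175), (242, np.int64(-14), np.int64(91), 177), (246, np.int64(-24), np.int64(89), 173)]
202 [(222, np.int64(34), np.int64(86), 176), (226, np.int64(25), np.int64(86), 174), (230, np.int64(15), np.int64(90), 175), (234, np.int64(6), np.int64(95), 177), (238, np.int64(-3), np.int64(94), 174), (242, np.int64(-12), np.int64(96), 174), (246, np.int64(-22), np.int64(98), 174)]
204 [(222, np.int64(36), np.int64
[... 2658 characters left out ...]
, np.int64(27), 55), (238, np.int64(-13), np.int64(20), 46), (242, np.int64(-25), np.int64(20), 44), (246, np.int64(-35), np.int64(25), 46)]
224 [(222, np.int64(30), np.int64(13), 42), (226, np.int64(19), np.int64(18), 44), (230, np.int64(9), np.int64(21), 44), (234, np.int64(-1), np.int64(24), 45), (238, np.int64(-12), np.int64(26), 44), (242, np.int64(-23), np.int64(29), 44), (246, np.int64(-34), np.int64(31), 44)]
226 [(222, np.int64(31), np.int64(24), 44), (226, np.int64(21), np.int64(26), 43), (230, np.int64(10), np.int64(27), 42), (234, np.int64(0), np.int64(31), 43), (238, np.int64(-11), np.int64(33), 43), (242, np.int64(-21), np.int64(36), 43), (246, np.int64(-32), np.int64(40), 44)]
```

Call:
move_arm(
  rows="0 0 0 0 0 0.003 0; 0 0 0 0 0 0.003 0; 0 0 0 0 0 0.003 0; 0 0 0 0 0 0.002 0; 0 0 0 0 0 0 0",
)

```text
t: 15.1
eef_pos: [0.6396, 0.2229, 0.0383]
ee_rot: [-3.141, 0.003, -2.695]
force: [-4.6, 0.2, 16.6]
width: 0.0003
gripper_force: 7.8
```

Call:
move_arm(
  rows="0 0 0 0 0 0.001 0; 0 0 0 0 0 0 0",
)

```text
t: 15.35
eef_pos: [0.6397, 0.2229, 0.0382]
ee_rot: [-3.141, 0.003, -2.695]
force: [-6.2, -0.1, 21.6]
width: 0.0004
gripper_force: 10.5
```

```bash
python3 can.py l .025
python3 - <<'E'
from meas import *
for n in 'kl':
    d=load(n)
    for c in('side','top'):
        P=cloud(d,c)
        for cc,a,mm in comps(masks(d[c][0])['blue'],8):
            q=np.median(P[mm],0)
            if np.hypot(q[0]-.638,q[1]-.222)<.04: print(n,c,cc,a,q,np.nonzero(mm)[0].min(),np.nonzero(mm)[0].max())
E
```

```text
tcp reader [0.0629 0.0131] [0.6397 0.2229 0.0382] [-179.9783    0.1828 -154.3955] F [-6.1648 -0.63   20.7484] 15.45
top cap [228.7701 186.4828] 87 [-0.0023  0.0523]
side cap [256.8012 229.4845] 161 [-0.0006  0.0526]
side blue [254. 214.] 5 [-0.0082 -0.0155]
k side [232.7838 217.1081] 37 [0.6314 0.2354 0.0615] 215 219
l side [233.   218.25] 16 [0.6319 0.2356 0.0571] 217 219
```

It hits a hard stop at eef z = 0.038. I'll release in small steps, to see whether the key's spring follows over about 6 mm.

Call:
move_arm(
  rows="0 0 0 0 0 -0.004 0; 0 0 0 0 0 0 0",
)

```text
t: 15.7
eef_pos: [0.6395, 0.2229, 0.0399]
ee_rot: [3.141, 0.002, -2.696]
force: [1.1, 0.9, 3.1]
width: 0.0003
gripper_force: 2.0
```

Call:
move_arm(
  rows="0 0 0 0 0 -0.002 0; 0 0 0 0 0 0 0",
)

```text
t: 15.95
eef_pos: [0.6392, 0.2227, 0.041]
ee_rot: [3.142, 0.001, -2.696]
force: [2.2, 0.9, 3.1]
width: 0.0007
gripper_force: 1.7
```

Call:
move_arm(
  rows="0 0 0 0 0 -0.002 0; 0 0 0 0 0 0 0",
)

```text
t: 16.2
eef_pos: [0.6385, 0.2222, 0.0427]
ee_rot: [3.142, -0.0, -2.696]
force: [2.2, 1.2, 3.0]
width: 0.0005
gripper_force: 1.2
```

Call:
move_arm(
  rows="0 0 0 0 0 -0.002 0; 0 0 0 0 0 0 0",
)

```text
t: 16.45
eef_pos: [0.6381, 0.222, 0.0445]
ee_rot: [-3.142, -0.001, -2.696]
force: [0.8, 1.3, 1.6]
width: 0.0007
gripper_force: 0.7
```

The spring force falls off over about 6 mm, so the key was fully pressed. I'll retreat straight up, then check.

Call:
move_arm(
  rows="0 0 0 0 0 -0.01 0; 0 0 0 0 0 -0.03 0; 0 0 0 0 0 -0.05 0; 0 0 0 0 0 -0.05 0; 0 0 0 0 0 -0.05 0; 0 0 0 0 0 0 0; 0 0 0 0 0 0 0; 0 0 0 0 0 0 0",
)

```text
t: 17.45
eef_pos: [0.6379, 0.222, 0.2334]
ee_rot: [-3.142, -0.003, -2.696]
force: [-0.1, -0.1, -0.4]
width: 0.0001
gripper_force: 0.0
```

```bash
python3 can.py m .025
python3 - <<'E'
from meas import *
for n in 'am':
    d=load(n)
    for c in('side','top'):
        P=cloud(d,c)
        for cc,a,mm in comps(masks(d[c][0])['blue'],8):
            q=np.median(P[mm],0)
            if np.hypot(q[0]-.638,q[1]-.222)<.04: print(n,c,cc,a,q)
E
```

```text
tcp reader [0.0612 0.013 ] [0.6381 0.222  0.2335] [-179.9835   -0.14   -154.4632] F [-0.0285  0.5267  0.0379] 17.55
top cap [228.7326 186.5233] 86 [-0.0024  0.0525]
side cap [256.7778 229.4444] 162 [-0.0006  0.0525]
side blue [250.     206.5556] 9 [-0.0043 -0.0526]
side blue [254. 214.] 5 [-0.0082 -0.0155]
a side [232.3649 215.3378] 74 [0.6343 0.2312 0.0653]
a top [230.7937 162.1111] 63 [0.6365 0.2213 0.0679]
m side [232.3014 215.3699] 73 [0.6352 0.2316 0.0646]
m top [230.75   162.1324] 68 [0.6355 0.221  0.0678]
```

The key is up again, the canister is seated and still, and the arm is clear. I'll hand the job in.

```bash
python3 -c "
from station import arm; print(arm.job_done())"
```

```text
the job is handed in; nothing more can be done
None
```

The canister was rolled up the ramp and seated in the V-groove, the blue key was then pressed fully down and is up again, and the arm is clear; the job was handed in at about 17.6 s, and no verdict was shown.

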